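# Stop the flask's stirrer and start the settling timer

### The job

The sample in the conical flask is to settle: with the fingertips, gently press the oblong stop key on the stirrer that carries the conical flask all the way in, and then press in the large round key of the bench timer. The keys stay in by themselves. Leave every other key alone and all the glassware and loose things where they stand, and finish with the hand clear.

Things in the scene. Friction and masses are not known exactly. Their poses are not given: they have to be found in the camera images.
- stirrer_flask: Fixed white magnetic stirrer carrying the conical flask; one of three alike, in any order along the bench. Box 210 (x) x 140 (y) x 60 mm high, round dark steel plate 124 mm across and 8 mm high centred at x=+34 mm. Origin: centre of the underside; x points away from the front (front = control strip, with a grey knob on the front face), z up.
- stop_flask (a joint): Oblong stop key, 14 (x) x 32 (y) mm, white, on top of the front strip of stirrer_flask, at x=-80, y=+36 mm of it; stands 14 mm above the 60 mm high housing (its top 74 mm above the bench). Latching key, stays where it is pushed: it resists with 3.5 N at first, rising evenly to about 6.3 N when fully in, then meets a hard stop. Value 0 = up, 0.010 = fully in (10 mm).
- start_flask (a joint): Small round start key, 16 mm across, white, at x=-80, y=-36 mm of stirrer_flask, top 74 mm above the bench. Latching key, stays where it is pushed: it resists with 3.5 N at first, rising evenly to about 6.3 N when fully in, then meets a hard stop. Value 0 = up, 0.010 = fully in (10 mm).
- stop_flask_top (a point): Centre of the top face of the oblong stop key of stirrer_flask; moves with the key.
- stirrer_beaker: Fixed white magnetic stirrer carrying the open beaker; one of three alike, in any order along the bench. Box 210 (x) x 140 (y) x 60 mm high, round dark steel plate 124 mm across and 8 mm high centred at x=+34 mm. Origin: centre of the underside; x points away from the front (front = control strip, with a grey knob on the front face), z up.
- stop_beaker (a joint): Oblong stop key, 14 (x) x 32 (y) mm, white, on top of the front strip of stirrer_beaker, at x=-80, y=+36 mm of it; stands 14 mm above the 60 mm high housing (its top 74 mm above the bench). Latching key, stays where it is pushed: it resists with 3.5 N at first, rising evenly to about 6.3 N when fully in, then meets a hard stop. Value 0 = up, 0.010 = fully in (10 mm).
- start_beaker (a joint): Small round start key, 16 mm across, white, at x=-80, y=-36 mm of stirrer_beaker, top 74 mm above the bench. Latching key, stays where it is pushed: it resists with 3.5 N at first, rising evenly to about 6.3 N when fully in, then meets a hard stop. Value 0 = up, 0.010 = fully in (10 mm).
- stop_beaker_top (a point): Centre of the top face of the oblong stop key of stirrer_beaker; moves with the key.
- stirrer_jar: Fixed white magnetic stirrer carrying the squat amber jar; one of three alike, in any order along the bench. Box 210 (x) x 140 (y) x 60 mm high, round dark steel plate 124 mm across and 8 mm high centred at x=+34 mm. Origin: centre of the underside; x points away from the front (front = control strip, with a grey knob on the front face), z up.
- stop_jar (a joint): Oblong stop key, 14 (x) x 32 (y) mm, white, on top of the front strip of stirrer_jar, at x=-80, y=+36 mm of it; stands 14 mm above the 60 mm high housing (its top 74 mm above the bench). Latching key, stays where it is pushed: it resists with 3.5 N at first, rising evenly to about 6.3 N when fully in, then meets a hard stop. Value 0 = up, 0.010 = fully in (10 mm).
- start_jar (a joint): Small round start key, 16 mm across, white, at x=-80, y=-36 mm of stirrer_jar, top 74 mm above the bench. Latching key, stays where it is pushed: it resists with 3.5 N at first, rising evenly to about 6.3 N when fully in, then meets a hard stop. Value 0 = up, 0.010 = fully in (10 mm).
- stop_jar_top (a point): Centre of the top face of the oblong stop key of stirrer_jar; moves with the key.
- timer: Fixed grey bench timer in line with the stirrers, box 110 (x) x 100 (y) x 40 mm high with a dark display at the far side of its top and two round white keys on the near side. Origin: centre of the underside; x away from its front, z up.
- timer_go (a joint): Large round key of the timer, 30 mm across, at x=-26, y=+18 mm of the timer, top 54 mm above the bench (14 mm above the casing). Latching key, stays where it is pushed: it resists with 3.5 N at first, rising evenly to about 6.3 N when fully in, then meets a hard stop. Value 0 = up, 0.010 = fully in (10 mm).
- timer_go_top (a point): Centre of the top face of the timer's large key; moves with it.
- timer_clear (a joint): Small round key of the timer, 12 mm across, at x=-26, y=-32 mm of the timer, top 54 mm above the bench. Latching key, stays where it is pushed: it resists with 3.5 N at first, rising evenly to about 6.3 N when fully in, then meets a hard stop. Value 0 = up, 0.010 = fully in (10 mm).
- flask: Loose glass conical flask, 82 mm wide at the foot, 30 mm at the neck, 122 mm high, on the plate of its stirrer. Origin: centre of the underside; to be left where it is.
- beaker: Loose straight glass beaker, 72 mm wide, 95 mm high, on the plate of its stirrer. Origin: centre of the underside; to be left where it is.
- jar: Loose amber glass jar with a lid, 72 mm wide, 85 mm high, on the plate of its stirrer. Origin: centre of the underside; to be left where it is.
- pills_a: Loose white plastic bottle, 42 mm wide, 75 mm high, behind the timer. Origin: centre of the underside; to be left where it is.
- pills_b: Loose white plastic bottle, 42 mm wide, 75 mm high, behind the timer. Origin: centre of the underside; to be left where it is.
- spatula: Loose steel lab spatula, 180 mm long, 14 mm wide, 5 mm thick, lying in front of the stirrers (nearer the robot). Origin: on its length, 80 mm from the narrow end and 100 mm from the broad one, underside; to be left where it is.
- dish: Loose flat glass dish, 84 mm wide, 16 mm high, in front of the stirrers (nearer the robot). Origin: centre of the underside; to be left where it is.

How it is judged:
On the way, in this order (a step that is already met when the one before it is completed fails the run):
1. the oblong stop key of the conical flask's stirrer is pressed in by the fingers (value of joint stop_flask above 0.004 m and contact force between the fingers and stirrer_flask above 0.5 N), for 0.05 s.
2. then the timer's large key is pressed in by the fingers (value of joint timer_go above 0.004 m and contact force between the fingers and timer above 0.5 N), for 0.05 s.
At the end, for the whole second after the job is handed in: The oblong stop key of the flask's stirrer and the large key of the timer are in by more than 4 of their 10 mm; every other key is up (within 1.5 mm); all loose things are at rest and upright within 12 mm of where they began (value of joint each of stop_flask, timer_go above 0.004 m and value of joint each of start_flask, stop_beaker, start_beaker, stop_jar, start_jar, timer_clear below 0.0015 m and not (distance of any of flask, beaker, jar, pills_a, pills_b, spatula, dish from where it was at the start of the episode above 0.012 m or angle between any of flask, beaker, jar, pills_a, pills_b's own z axis and vertical above 0.2 rad) and linear speed of each of flask, beaker, jar, pills_a, pills_b, spatula, dish below 0.02 m/s); the robot touches nothing.
It fails at once if the timer's large key goes in (over 1.5 mm) before the stop key is in (value of joint timer_go above 0.0015 m and value of joint stop_flask below 0.0035 m).
It fails at once if another key is pressed in by more than 1.5 mm (value of joint any of start_flask, stop_beaker, start_beaker, stop_jar, start_jar, timer_clear above 0.0015 m).
It fails at once if a loose thing is moved by more than 12 mm, lifted or tipped (distance of any of flask, beaker, jar, pills_a, pills_b, spatula, dish from where it was at the start of the episode above 0.012 m or angle between any of flask, beaker, jar, pills_a, pills_b's own z axis and vertical above 0.2 rad).
It fails at once if a stirrer or the timer is pressed with more than 40 N (contact force between any of the fingers, the arm and stirrer_flask above 40 N or contact force between any of the fingers, the arm and stirrer_beaker above 40 N or contact force between any of the fingers, the arm and stirrer_jar above 40 N or contact force between any of the fingers, the arm and timer above 40 N).
It also fails if it takes over 45 s, if anything falls off the work surface, if the arm or the gripper's body presses on something with over 40 N, if the wrist force passes 120 N, or if a joint passes its speed limit or range.

### The arm

A 6-joint arm with a two-finger parallel gripper is mounted at the origin on the work surface. World frame = base frame: x ahead of the robot, y to its left, z up, the work surface at z = 0. Lengths are in m, angles in rad, forces in N, time in s.
With the tool pointing down it reaches from about 0.225 to 0.875 m from the base axis. Payload 3.4 kg.
Tool frame: the origin (TCP) lies on the centre line of the jaws, within the pads' length; the fingertips stand 17 mm ahead of it and the grasp point (between the pads) lies 2 mm behind it; z points along the fingers, y is the line along which they close (so a half turn about z gives the same grasp; the last joint's range is limited). The gripper opens to 85 mm and grips with 20 to 120 N. Pads are 22 mm wide; open, the fingers measure 114 mm over their backs; the gripper's body (76 mm by 85 mm) begins 54 mm behind the grasp point. The pads swing forward as they close: fully open they stand 13 mm farther back than shut.
Start: joints at [-1.377, 0.276, 1.505, -0, 1.361, -0.121], TCP at [0.178, -0.547, 0.248] pointing down, gripper open.
Joint ranges: [-2.89, 2.89], [-0.75, 2.08], [0.22, 2.7], [-1.18, 4.32], [0.11, 2.71], [-2.7, 2.7]. Speed limits (rad/s): [2.57, 2.57, 3.14, 3.14, 3.14, 3.14].

### API

Orientations are given as a rotation vector (axis times angle).
In Python, from rig import monitor, viewer, job gives the robot as it stands.
- The arm moves only by the tool play_rows, never from a script. Its argument "targets" is a list of rows, each an object of numbers: "x", "y", "z": the shift along the tool's x, y, z in cm; "rx", "ry", "rz": the turn, a rotation vector about the tool's x, y, z in rad; "claw": the opening, from 0 (shut) to 1 (fully open). In form: [{"x": .., "y": .., "z": .., "rx": .., "ry": .., "rz": .., "claw": ..}, ...]. A call has 1 to 8 rows; each row is the pose to reach, as a shift and turn from the pose commanded when the call began, along the tool's axes at that moment; what a row does not reach only later rows make up. A row lasts 1/8 s, in which the tool goes at most 62.5 mm and 10.7 degrees, less where a joint would pass 70% of its speed; a pose out of reach is approached as far as the arm can. A call with a gripper value outside its range is refused whole. The fingers move at their own pace and stop on an object; "squeeze" is the grip in N (left out, the last holds). Time passes only in rows, so rows that repeat a pose let the fingers close. It gives the time, the measured TCP pose, the force, the opening and the grip force at its end, in the units of the state.
- monitor.sense(): the state, without advancing time (a new reading comes with each control period).
- viewer.camera(name): name is "side" or "top"; returns a dict with "pixels" (420x560x3 uint8, blue, green, red), "mtx" (3x3 intrinsics, pixels), "R" (3x3) and "t" (3): a world point X has camera coordinates R X + t. Camera axes: x right, y down, z forward; pixel columns grow to the right and rows downward; lengths in m; the calibration is good to about 2 mm. A picture is of the moment at which its call begins. There is no depth.
- job.close_job(): hands the job in; it is judged then, once.
The state is a dict: "time_s": time; "q": joint angles; "qvel": joint speeds; "joint_torque": joint torques, N m; "position": TCP position; "eef_rot": TCP orientation; "ft_force": force on the tool from outside, world axes, zero at the start; "wrist_torque": the same for the moment, N m; "width": opening from 0.0 (shut) to 1.0 (fully open); "grasp_force": force on a finger pad.
Only numpy, scipy, OpenCV 4.12 (cv2) and the standard library are available. Lean on these libraries where they do the work, as an engineer would, in place of code of your own. Each camera call takes 0.05 s, during which the arm holds its last target. There are 200 camera calls.

## Working session

There is one attempt and no reset: what is moved stays moved. The work goes in short steps, Python scripts to look and compute and a tool call to move; the robot and the scene stay as the last step left them, time stands still between calls to the robot, and variables do not carry over. Pictures are saved under pics/ and viewed, at most 10 in all, crops included, and the job is handed in when it is done.

Besides the shell and the picture viewer there is one more tool, called as name(argument=value, ...), one argument or row to a line, values as JSON. play_rows: Moves the arm, as the interface text tells. Its arguments: {"type":"object","properties":{"targets":{"type":"array","items":{"type":"object","properties":{"x":{"type":"number"},"y":{"type":"number"},"z":{"type":"number"},"rx":{"type":"number"},"ry":{"type":"number"},"rz":{"type":"number"},"claw":{"type":"number"}}}},"squeeze":{"type":"number"}},"required":["targets"]}

```bash
mkdir -p pics
python3 - <<'E'
from rig import monitor, viewer
import cv2,pickle
s=monitor.sense(); print(s['position'],s['eef_rot'],s['width'],s['time_s'])
for n in('top','side'):
    c=viewer.camera(n); cv2.imwrite(f'pics/{n}0.png',c['pixels']); pickle.dump(c,open(f'{n}0.pkl','wb')); print(c['mtx'],c['R'],c['t'])
E
```

```text
[ 0.17793965 -0.54625599  0.24743713] [-3.10095419e+00 -4.92138485e-01  7.28994648e-05] 1.0009888095858768 0.0
[[479.11927785   0.         281.92080703]
 [  0.         479.11927785 210.82659306]
 [  0.           0.           1.        ]] [[ 0.01816395 -0.99980388  0.00789146]
 [-0.99151466 -0.01902836 -0.12859474]
 [ 0.12871968 -0.00548871 -0.99166583]] [-0.02282489  0.57055016  1.10867708]
[[386.86321596   0.         283.0267724 ]
 [  0.         386.86321596 208.43036002]
 [  0.           0.           1.        ]] [[-0.74013365 -0.67234016  0.01268416]
 [-0.5101699   0.5491231  -0.66195959]
 [ 0.43809685 -0.49640964 -0.7494322 ]] [0.40630309 0.32769669 0.65715881]
```

View pics/top0.png

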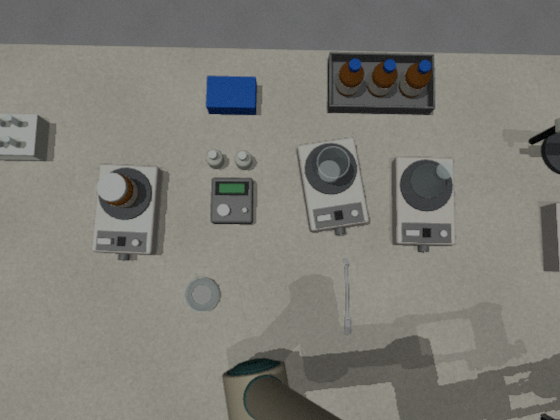

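View pics/side0.png

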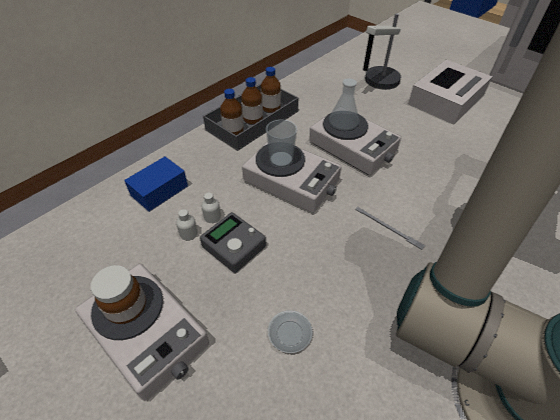

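The conical flask is on the right-hand stirrer in the top view. Its stop key is near px (412,233), and the timer's large key is near (223,210). I'll locate both precisely.

```bash
cat > h.py <<'E'
import numpy as np,cv2,pickle
def ray(c,u,v,z):
    R,t=c['R'],np.ravel(c['t']); C=-R.T@t
    d=R.T@np.linalg.inv(c['mtx'])@np.array([u,v,1.]); return C+d*(z-C[2])/d[2]
def proj(c,X):
    p=c['mtx']@(c['R']@np.array(X)+np.ravel(c['t'])); return p[:2]/p[2]
E
python3 - <<'E'
from h import *
c=pickle.load(open('top0.pkl','rb')); im=c['pixels']
g=cv2.cvtColor(im,cv2.COLOR_BGR2GRAY)
for nm,(x0,y0,x1,y1),z in(('st',(398,224,456,244),.074),('tm',(212,200,254,222),.054)):
    sub=g[y0:y1,x0:x1]; T,m=cv2.threshold(sub,0,255,cv2.THRESH_OTSU)
    n,l,s,ce=cv2.connectedComponentsWithStats(m)
    for i in range(1,n):
        if s[i,4]>8: print(nm,T,s[i],ce[i]+[x0,y0],ray(c,*(ce[i]+[x0,y0]),z).round(4))
a=cv2.resize(im[215:255,388:460],None,fx=8,fy=8,interpolation=2);b=cv2.resize(im[170:230,204:262],None,fx=8,fy=8,interpolation=2)[:,:]
h=480; a=cv2.copyMakeBorder(a,0,h-a.shape[0],0,0,0)
cv2.imwrite('pics/z.png',cv2.resize(np.hstack([a,b]),None,fx=.75,fy=.75))
E
```

```text
st 114.0 [ 0  0 16 20 91] [400.83516484 234.51648352] [ 0.5163 -0.2868  0.074 ]
st 114.0 [ 28   0  30  20 125] [450.  235.4] [ 0.5164 -0.4002  0.074 ]
st 114.0 [ 8  6 14  6 82] [412.5        232.43902439] [ 0.5216 -0.3138  0.074 ]
st 114.0 [42  6  8  7 40] [443.375 233.125] [ 0.5214 -0.385   0.074 ]
tm 122.0 [  5   4  12  12 118] [222.56779661 209.47457627] [0.5692 0.1277 0.054 ]
tm 122.0 [30  7  5  5 18] [243.88888889 209.27777778] [0.5706 0.0775 0.054 ]
```

View pics/z.png

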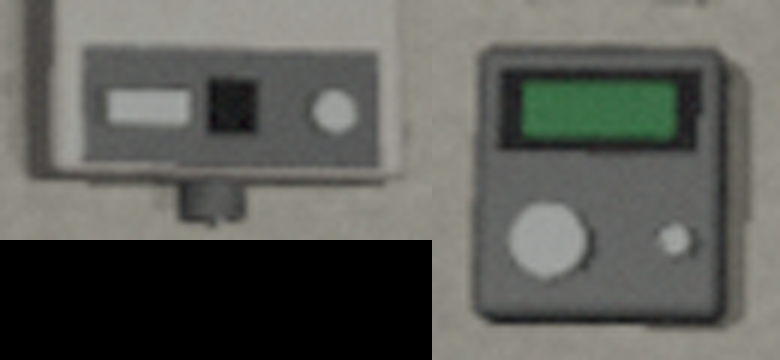

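The stop key is at (0.5216, -0.3138) and the timer key at (0.5692, 0.1277). I'll close the fingers and move above the stop key.

play_rows(
  squeeze=20,
  targets=[
    {"x": 4,"y": -1.1,"z": 0,"rz": 0.05,"claw": 0},
    {"x": 10,"y": -2.9,"z": 0,"rz": 0.1,"claw": 0},
    {"x": 16,"y": -4.6,"z": 0,"rz": 0.18,"claw": 0},
    {"x": 22,"y": -6.3,"z": 0,"rz": 0.24,"claw": 0},
    {"x": 28,"y": -8.0,"z": 0,"rz": 0.315,"claw": 0},
    {"x": 34,"y": -9.8,"z": 0,"rz": 0.315,"claw": 0},
    {"x": 38,"y": -10.9,"z": 0,"rz": 0.315,"claw": 0},
    {"x": 39.9,"y": -11.5,"z": 0,"rz": 0.315,"claw": 0},
  ],
)

```text
validation failed for argument at $.ta...
```

play_rows(
  targets=[
    {"z": 4,"claw": 0},
    {"z": 8,"claw": 0},
    {"z": 11,"claw": 0},
    {"z": 12.5,"claw": 0},
    {"z": 12.5,"claw": 0},
  ],
)

```text
validation failed for argument at $.ta...
```

Run:
```python
from rig import monitor, viewer
import cv2,pickle
from h import *
s=monitor.sense(); print(s['position'],s['eef_rot'],s['width'],s['time_s'],s['ft_force'])
c=viewer.camera('side'); u,v=proj(c,[.5216,-.3138,.074]); print(u,v, proj(c,s['position']-np.array([0,0,.017])))
u,v=int(u),int(v); k=cv2.resize(c['pixels'][v-55:v+35,u-60:u+60],None,fx=6,fy=6,interpolation=2); cv2.imwrite('pics/s1.png',k)
```

```text
[ 0.17795196 -0.54628521  0.2475422 ] [-3.10114244e+00 -4.92171369e-01  7.36235121e-05] 0.9982114558402787 0.1 [-0.69396108  0.20980871 -0.60069795]
374.12080578333666 145.7671051932133 [582.30138162 108.32856569]
```

View pics/s1.png

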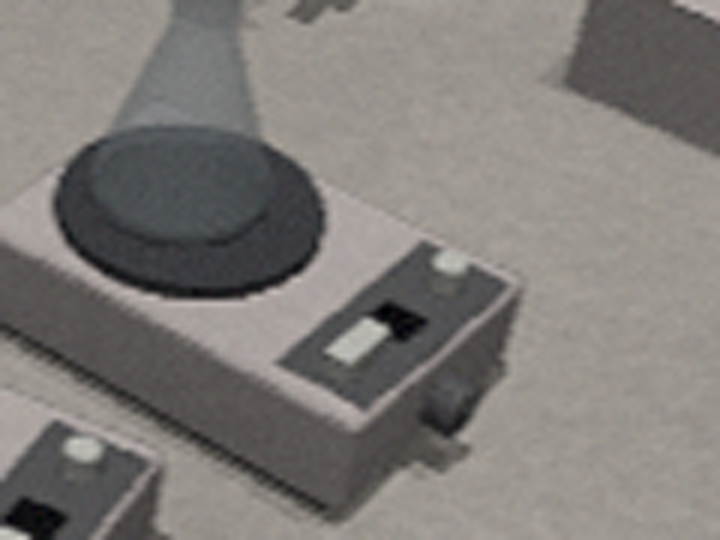

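The calls were refused, probably because every field has to be present, and the arm didn't move. The side view shows the key at about crop px (358,340). It projects to (360,330), so the position agrees. I'll resend with full rows.

play_rows(
  squeeze=20,
  targets=[
    {"x": 4,"y": -1.1,"z": 0,"rx": 0,"ry": 0,"rz": 0.05,"claw": 0},
    {"x": 10,"y": -2.9,"z": 0,"rx": 0,"ry": 0,"rz": 0.1,"claw": 0},
    {"x": 16,"y": -4.6,"z": 0,"rx": 0,"ry": 0,"rz": 0.18,"claw": 0},
    {"x": 22,"y": -6.3,"z": 0,"rx": 0,"ry": 0,"rz": 0.24,"claw": 0},
    {"x": 28,"y": -8.0,"z": 0,"rx": 0,"ry": 0,"rz": 0.315,"claw": 0},
    {"x": 34,"y": -9.8,"z": 0,"rx": 0,"ry": 0,"rz": 0.315,"claw": 0},
    {"x": 38,"y": -10.9,"z": 0,"rx": 0,"ry": 0,"rz": 0.315,"claw": 0},
    {"x": 39.9,"y": -11.5,"z": 0,"rx": 0,"ry": 0,"rz": 0.315,"claw": 0},
  ],
)

```text
time_s: 1.15
position: [0.5233, -0.3123, 0.2478]
eef_rot: [-3.141, -0.004, 0.001]
ft_force: [0.2, -0.6, 0.9]
width: -0.004
grasp_force: 0.0
```

play_rows(
  targets=[
    {"x": -0.1,"y": 0.1,"z": 4,"rx": 0,"ry": 0,"rz": 0,"claw": 0},
    {"x": -0.1,"y": 0.1,"z": 8,"rx": 0,"ry": 0,"rz": 0,"claw": 0},
    {"x": -0.1,"y": 0.1,"z": 11,"rx": 0,"ry": 0,"rz": 0,"claw": 0},
    {"x": -0.1,"y": 0.1,"z": 13,"rx": 0,"ry": 0,"rz": 0,"claw": 0},
    {"x": -0.1,"y": 0.1,"z": 13.7,"rx": 0,"ry": 0,"rz": 0,"claw": 0},
    {"x": -0.1,"y": 0.1,"z": 13.7,"rx": 0,"ry": 0,"rz": 0,"claw": 0},
  ],
)

```text
time_s: 1.9
position: [0.5204, -0.3154, 0.1112]
eef_rot: [-3.142, 0.001, 0.001]
ft_force: [0.7, 0.3, 0.1]
width: -0.003
grasp_force: 0.0
```

Run:
```python
from rig import monitor, viewer
import cv2
from h import *
s=monitor.sense(); print(s['position'],s['ft_force'],s['time_s'])
c=viewer.camera('side'); u,v=proj(c,[.5216,-.3138,.074]); print(u,v, proj(c,s['position']-np.array([0,0,.017])))
u,v=int(u),int(v); k=cv2.resize(c['pixels'][v-55:v+35,u-60:u+60],None,fx=6,fy=6,interpolation=2); cv2.imwrite('pics/s2.png',k)
```

```text
[ 0.52040353 -0.31537297  0.11123754] [0.6570302 0.3442029 0.1129561] 1.9
374.12080578333666 145.7671051932133 [376.39585013 139.36707982]
```

View pics/s2.png

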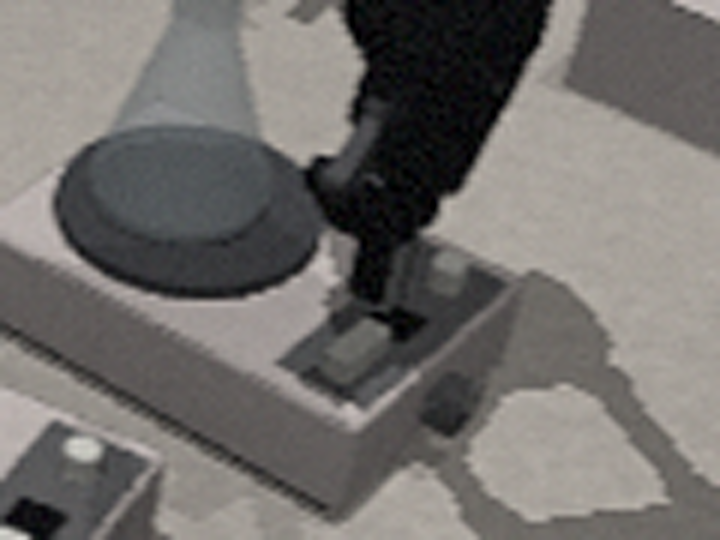

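The fingertips at crop px (370,300) are right above the oblong key, so I'll press gently.

play_rows(
  targets=[
    {"x": 0.1,"y": -0.1,"z": 0.8,"rx": 0,"ry": 0,"rz": 0,"claw": 0},
    {"x": 0.1,"y": -0.1,"z": 1.5,"rx": 0,"ry": 0,"rz": 0,"claw": 0},
    {"x": 0.1,"y": -0.1,"z": 2.0,"rx": 0,"ry": 0,"rz": 0,"claw": 0},
    {"x": 0.1,"y": -0.1,"z": 2.2,"rx": 0,"ry": 0,"rz": 0,"claw": 0},
    {"x": 0.1,"y": -0.1,"z": 2.4,"rx": 0,"ry": 0,"rz": 0,"claw": 0},
    {"x": 0.1,"y": -0.1,"z": 2.5,"rx": 0,"ry": 0,"rz": 0,"claw": 0},
    {"x": 0.1,"y": -0.1,"z": 2.5,"rx": 0,"ry": 0,"rz": 0,"claw": 0},
  ],
)

```text
time_s: 2.82
position: [0.5217, -0.3137, 0.0865]
eef_rot: [-3.141, 0.0, 0.0]
ft_force: [-1.5, 0.8, 4.6]
width: -0.002
grasp_force: 2.2
```

play_rows(
  targets=[
    {"x": 0,"y": 0,"z": 0.15,"rx": 0,"ry": 0,"rz": 0,"claw": 0},
    {"x": 0,"y": 0,"z": 0.3,"rx": 0,"ry": 0,"rz": 0,"claw": 0},
    {"x": 0,"y": 0,"z": 0.4,"rx": 0,"ry": 0,"rz": 0,"claw": 0},
    {"x": 0,"y": 0,"z": 0.45,"rx": 0,"ry": 0,"rz": 0,"claw": 0},
    {"x": 0,"y": 0,"z": 0.45,"rx": 0,"ry": 0,"rz": 0,"claw": 0},
  ],
)

```text
time_s: 3.45
position: [0.5217, -0.3137, 0.082]
eef_rot: [-3.141, 0.0, 0.0]
ft_force: [-1.0, 0.9, 5.8]
width: 0.001
grasp_force: 2.6
```

play_rows(
  targets=[
    {"x": 0,"y": 0,"z": 0.05,"rx": 0,"ry": 0,"rz": 0,"claw": 0},
    {"x": 0,"y": 0,"z": 0.1,"rx": 0,"ry": 0,"rz": 0,"claw": 0},
    {"x": 0,"y": 0,"z": 0.1,"rx": 0,"ry": 0,"rz": 0,"claw": 0},
  ],
)

```text
time_s: 3.82
position: [0.5217, -0.3138, 0.0811]
eef_rot: [-3.142, 0.0, 0.0]
ft_force: [-1.7, 1.8, 5.4]
width: 0.002
grasp_force: 2.9
```

play_rows(
  targets=[
    {"x": 0,"y": 0,"z": -2,"rx": 0,"ry": 0,"rz": 0,"claw": 0},
    {"x": 0,"y": 0,"z": -6,"rx": 0,"ry": 0,"rz": 0,"claw": 0},
    {"x": 0,"y": 0,"z": -11,"rx": 0,"ry": 0,"rz": 0,"claw": 0},
    {"x": 0,"y": 0,"z": -15,"rx": 0,"ry": 0,"rz": 0,"claw": 0},
    {"x": 0,"y": 0,"z": -17,"rx": 0,"ry": 0,"rz": 0,"claw": 0},
    {"x": 0,"y": 0,"z": -17,"rx": 0,"ry": 0,"rz": 0,"claw": 0},
  ],
)

```text
time_s: 4.58
position: [0.5228, -0.3147, 0.2521]
eef_rot: [3.139, -0.0, 0.005]
ft_force: [0.1, -1.0, -0.5]
width: -0.001
grasp_force: 0.0
```

play_rows(
  targets=[
    {"x": 0.3,"y": -3,"z": 0,"rx": 0,"ry": 0,"rz": 0,"claw": 0},
    {"x": 1,"y": -9,"z": 0,"rx": 0,"ry": 0,"rz": 0,"claw": 0},
    {"x": 1.6,"y": -15,"z": 0,"rx": 0,"ry": 0,"rz": 0,"claw": 0},
    {"x": 2.3,"y": -21,"z": 0,"rx": 0,"ry": 0,"rz": 0,"claw": 0},
    {"x": 3,"y": -27,"z": 0,"rx": 0,"ry": 0,"rz": 0,"claw": 0},
    {"x": 3.6,"y": -33,"z": 0,"rx": 0,"ry": 0,"rz": 0,"claw": 0},
    {"x": 4.2,"y": -39,"z": 0,"rx": 0,"ry": 0,"rz": 0,"claw": 0},
    {"x": 4.8,"y": -44.2,"z": 0,"rx": 0,"ry": 0,"rz": 0,"claw": 0},
  ],
)

```text
time_s: 5.58
position: [0.5693, 0.1303, 0.2486]
eef_rot: [3.141, 0.001, -0.004]
ft_force: [1.2, -0.3, 0.0]
width: 0.001
grasp_force: 0.0
```

play_rows(
  targets=[
    {"x": 0,"y": 0,"z": 0,"rx": 0,"ry": 0,"rz": 0,"claw": 0},
    {"x": 0,"y": 0,"z": 4,"rx": 0,"ry": 0,"rz": 0,"claw": 0},
    {"x": 0,"y": 0,"z": 9,"rx": 0,"ry": 0,"rz": 0,"claw": 0},
    {"x": 0,"y": 0,"z": 13,"rx": 0,"ry": 0,"rz": 0,"claw": 0},
    {"x": 0,"y": 0,"z": 16,"rx": 0,"ry": 0,"rz": 0,"claw": 0},
    {"x": 0,"y": 0,"z": 16,"rx": 0,"ry": 0,"rz": 0,"claw": 0},
  ],
)

```text
time_s: 6.32
position: [0.5672, 0.1267, 0.0872]
eef_rot: [3.14, -0.002, -0.012]
ft_force: [0.1, -0.1, 1.1]
width: 0.002
grasp_force: 0.0
```

Run:
```python
from rig import monitor, viewer
import cv2
from h import *
s=monitor.sense(); print(s['position'],s['ft_force'],s['time_s'])
c=viewer.camera('side'); cv2.imwrite('pics/s3.png',c['pixels'])
P=lambda X:proj(c,X).round(1)
print(P([.5216,-.3138,.064]),P([.5692,.1277,.054]),P(s['position']-np.array([0,0,.017])))
```

```text
[0.56715832 0.12666275 0.08724471] [ 0.05856531 -0.10764581  1.11361191] 6.325
[373.4 148.8] [234.8 243. ] [235.2 238.5]
```

View pics/s3.png

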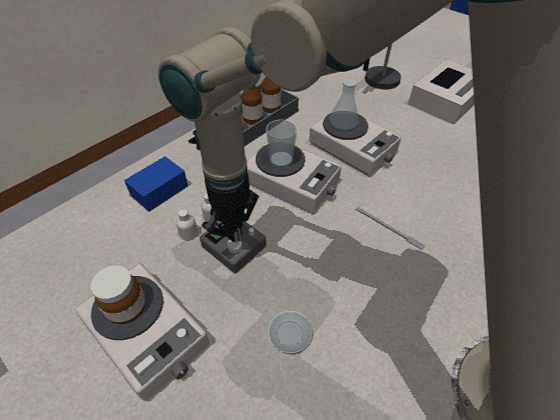

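The fingertips hover over the timer's large key at px (234,243), and everything else stands where it was. Now I'll press it.

play_rows(
  targets=[
    {"x": 0.1,"y": 0,"z": 0.6,"rx": 0,"ry": 0,"rz": 0,"claw": 0},
    {"x": 0.1,"y": 0,"z": 1.2,"rx": 0,"ry": 0,"rz": 0,"claw": 0},
    {"x": 0.1,"y": 0,"z": 1.6,"rx": 0,"ry": 0,"rz": 0,"claw": 0},
    {"x": 0.1,"y": 0,"z": 1.9,"rx": 0,"ry": 0,"rz": 0,"claw": 0},
    {"x": 0.1,"y": 0,"z": 2.1,"rx": 0,"ry": 0,"rz": 0,"claw": 0},
    {"x": 0.1,"y": 0,"z": 2.3,"rx": 0,"ry": 0,"rz": 0,"claw": 0},
    {"x": 0.1,"y": 0,"z": 2.4,"rx": 0,"ry": 0,"rz": 0,"claw": 0},
    {"x": 0.1,"y": 0,"z": 2.4,"rx": 0,"ry": 0,"rz": 0,"claw": 0},
  ],
)

```text
time_s: 7.38
position: [0.5709, 0.1281, 0.0669]
eef_rot: [3.142, -0.0, 0.0]
ft_force: [-1.0, 0.2, 4.7]
width: 0.003
grasp_force: 2.2
```

play_rows(
  targets=[
    {"x": 0,"y": 0,"z": 0.15,"rx": 0,"ry": 0,"rz": 0,"claw": 0},
    {"x": 0,"y": 0,"z": 0.3,"rx": 0,"ry": 0,"rz": 0,"claw": 0},
    {"x": 0,"y": 0,"z": 0.4,"rx": 0,"ry": 0,"rz": 0,"claw": 0},
    {"x": 0,"y": 0,"z": 0.5,"rx": 0,"ry": 0,"rz": 0,"claw": 0},
    {"x": 0,"y": 0,"z": 0.5,"rx": 0,"ry": 0,"rz": 0,"claw": 0},
  ],
)

```text
time_s: 8.0
position: [0.5709, 0.1281, 0.0618]
eef_rot: [-3.142, 0.0, -0.0]
ft_force: [-1.2, 0.4, 4.2]
width: -0.001
grasp_force: 2.5
```

play_rows(
  targets=[
    {"x": 0,"y": 0,"z": -2,"rx": 0,"ry": 0,"rz": 0,"claw": 0},
    {"x": 0,"y": 0,"z": -6,"rx": 0,"ry": 0,"rz": 0,"claw": 0},
    {"x": 0,"y": 0,"z": -11,"rx": 0,"ry": 0,"rz": 0,"claw": 0},
    {"x": 0,"y": 0,"z": -16,"rx": 0,"ry": 0,"rz": 0,"claw": 0},
    {"x": -4,"y": 0,"z": -18,"rx": 0,"ry": 0,"rz": 0,"claw": 0},
    {"x": -9,"y": 0,"z": -18,"rx": 0,"ry": 0,"rz": 0,"claw": 0},
    {"x": -12,"y": 0,"z": -18,"rx": 0,"ry": 0,"rz": 0,"claw": 0},
    {"x": -12,"y": 0,"z": -18,"rx": 0,"ry": 0,"rz": 0,"claw": 0},
  ],
)

```text
time_s: 9.0
position: [0.4489, 0.1281, 0.2416]
eef_rot: [3.141, 0.001, -0.001]
ft_force: [-0.3, -1.0, 0.9]
width: -0.0
grasp_force: 0.0
```

Run:
```python
from rig import monitor, viewer
import cv2
from h import *
s=monitor.sense(); print(s['position'],s['ft_force'],s['time_s'])
c=viewer.camera('side'); o=[]
for X in([.5216,-.3138,.07],[.5692,.1277,.05]):
    u,v=proj(c,X).astype(int); o.append(cv2.resize(c['pixels'][v-45:v+45,u-32:u+32],None,fx=6,fy=6,interpolation=2))
cv2.imwrite('pics/s4.png',np.hstack(o))
```

```text
[0.44888939 0.12813666 0.24156618] [-0.26055074 -0.97949169  0.86837333] 9.0
```

View pics/s4.png

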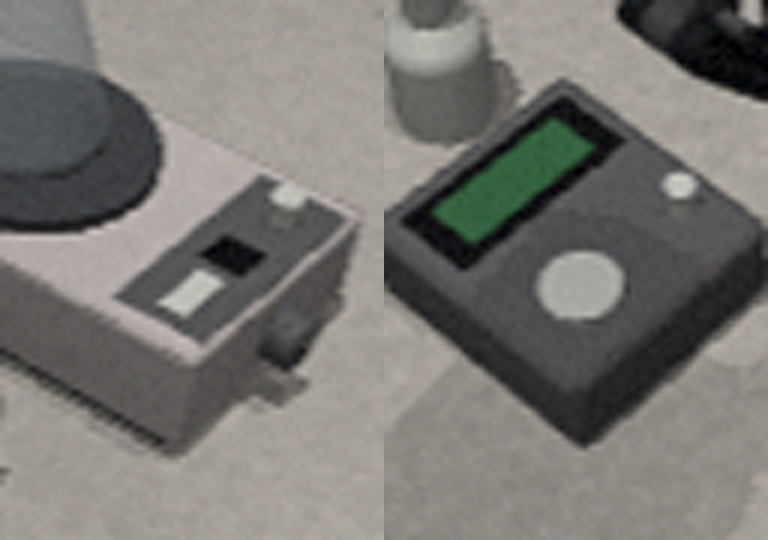

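The stop key at crop px (192,293) and the timer key at (580,286) both sit low. The small start and clear keys beside them are still up, and the hand is clear.

```bash
python3 -c "
from rig import job
print(job.close_job())"
```

```text
the job is handed in; nothing more can be done
None
```

I pressed the flask stirrer's stop key fully in, then the timer's large key about 9 mm of its 10 mm. The hand is clear, and I saw nothing else moved or pressed; the job is handed in, but no verdict came back.

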